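# Pair up the inserts of a six-bucket centrifuge rotor

## Robot

A 6-joint arm with a two-finger parallel gripper is mounted at the origin on a cart in front of the work surface, level with it; the furniture and walls round the work are solid. World frame = base frame: x ahead of the robot, y to its left, z up, the work surface at z = 0. Lengths are in mm, angles in rad, forces in N, time in s.
With the tool pointing down it reaches from about 400 to 925 mm from the base axis. Payload 12.5 kg.
Tool frame: the origin (TCP) lies midway between the tips of the shut fingers; the grasp point (between the pads) lies 19 mm behind it; z points along the fingers, y is the line along which they close (so a half turn about z gives the same grasp; the last joint's range is limited). The gripper opens to 95 mm and grips with 3 to 60 N. Pads are 20 mm wide; open, the fingers measure 119 mm over their backs; the gripper's body (75 mm by 180 mm) begins 59 mm behind the grasp point.
Start: joints at [1.227, 0.491, 1.559, -0, 1.092, -0.106], TCP at [147.21, 607.434, 214.661] pointing down, gripper open.
Joint ranges: [-3.1, 3.1], [-0.84, 2.19], [0.05, 2.79], [-1.13, 4.28], [0.06, 2.93], [-2.69, 2.69]. Speed limits (rad/s): [2.22, 2.22, 2.79, 3.14, 3.14, 3.14].

## Interface

Orientations are given as [roll, pitch, yaw] about the fixed x, y, z axes, in that order (R = Rz(yaw) Ry(pitch) Rx(roll)).
In Python, from cell import env gives the robot as it stands.
- The arm moves only by the tool arm_command, never from a script. Its argument "targets" is a list of rows, each a list of 5 numbers: the shift along the tool's x, y, z in mm, then the turn about the tool's z in degrees, then the opening, from 0 (shut) to 1 (fully open). In form: [[tx, ty, tz, roll, fingers], ...]. A call has 1 to 5 rows; each row is the pose to reach, as a shift and turn from the pose commanded when the call began, along the tool's axes at that moment; what a row does not reach only later rows make up. A row lasts 1/10 s, in which the tool goes at most 50 mm and 8.59 degrees, less where a joint would pass 70% of its speed; a pose out of reach is approached as far as the arm can. A call with a gripper value outside its range is refused whole. The fingers move at their own pace and stop on an object; the grip force is fixed at half the most. Time passes only in rows, so rows that repeat a pose let the fingers close. It gives the time, the measured TCP pose, the force, the opening and the grip force at its end, in the units of the state.
- env.state(): the state, without advancing time (a new reading comes with each control period).
- env.read_camera(name): name is "scene" or "top"; returns a dict with "frame" (480x640x3 uint8, red, green, blue), "vertical_fov" (degrees; the focal length in pixels is half the picture's height over the tangent of half this angle, whatever the lens; pixels are square), "cx", "cy" (the principal point, pixels), "world_from_camera" (4x4, takes a point from camera to world coordinates). Camera axes: x right, y down, z forward; pixel columns grow to the right and rows downward; lengths in mm; the calibration is good to about 2 mm. A picture is of the moment at which its call begins. There is no depth.
- env.job_done(): hands the job in; it is judged then, once.
The state is a dict: "t": time; "joints": joint angles; "qvel": joint speeds; "tau": joint torques, N m; "eef_pos": TCP position; "tcp_rot": TCP orientation; "ft_force": force on the tool from outside, world axes, zero at the start; "moment": the same for the moment, N m; "opening": opening from 0.0 (shut) to 1.0 (fully open); "grip_force": force on a finger pad.
Only numpy, scipy, OpenCV 4.12 (cv2) and the standard library are available. Lean on these libraries where they do the work, as an engineer would, in place of code of your own. Each camera call takes 0.05 s, during which the arm holds its last target. There are 200 camera calls.

## Task

The six inserts of the centrifuge rotor were put back in the wrong buckets after washing, so it would run out of balance: rearrange them, parking one on the ribbed draining mat on the way, until every insert faces its twin straight across the rotor (tall adapter opposite tall adapter, short opposite short, steel weight opposite steel weight). At the end each of the six must stand fully home and upright in a bucket of its own, and the glass flask behind the mat and the bottle behind the vortex mixer must still stand where they stood.

Things in the scene. Friction and masses are not known exactly. Their poses are not given: they have to be found in the camera images.
- rotor: Aluminium centrifuge rotor on a stand, 220 mm across, fixed at any yaw; origin on its axis at bench level. Six like buckets, axes 78 mm out, every 60 deg, the first on the rotor's x axis. Inner floor z = 0.036 m, rim z = 0.090 m; 56 mm wide at the rim, 48 at the floor: an insert has 2 to 3 mm of play. Hub top z = 0.091 m; fingers have most room when they close along the radius. No insert faces its twin at first.
- tall_a_knob (a point): Tall tube adapter, one of two: grey plastic, round, 51 mm wide, 74 mm high plus rod and knob, three wide bores in its top, which stands 20 mm above the bucket's rim. 0.12 kg. Foot 33 mm wide, widening upwards; any yaw. Grip it by its upright black knob (18 mm wide, 24 mm high, on a 10 mm rod). Point: knob's centre, 102 mm above the underside; z up its axis. Twin: tall_b_knob.
- tall_b_knob (a point): Tall tube adapter, one of two: grey plastic, round, 51 mm wide, 74 mm high plus rod and knob, three wide bores in its top, which stands 20 mm above the bucket's rim. 0.12 kg. Foot 33 mm wide, widening upwards; any yaw. Grip it by its upright black knob (18 mm wide, 24 mm high, on a 10 mm rod). Point: knob's centre, 102 mm above the underside; z up its axis. Twin: tall_a_knob.
- short_a_knob (a point): Short tube adapter, one of two: white plastic, round, 51 mm wide, 52 mm high plus rod and knob, top level with the bucket's rim and ringed by eight small bores. 0.1 kg. Foot 33 mm wide, widening upwards; any yaw. Grip it by its upright black knob (18 mm wide, 24 mm high, on a 10 mm rod). Point: knob's centre, 80 mm above the underside; z up its axis. Twin: short_b_knob.
- short_b_knob (a point): Short tube adapter, one of two: white plastic, round, 51 mm wide, 52 mm high plus rod and knob, top level with the bucket's rim and ringed by eight small bores. 0.1 kg. Foot 33 mm wide, widening upwards; any yaw. Grip it by its upright black knob (18 mm wide, 24 mm high, on a 10 mm rod). Point: knob's centre, 80 mm above the underside; z up its axis. Twin: short_a_knob.
- weight_a_knob (a point): Balance weight, one of two: bare steel plug, round, 49 mm wide, 40 mm high plus rod and knob, sunk 14 mm below the bucket's rim, no bores. 0.28 kg. Foot 33 mm wide, widening upwards; any yaw. Grip it by its upright black knob (18 mm wide, 24 mm high, on a 10 mm rod). Point: knob's centre, 82 mm above the underside; z up its axis. Twin: weight_b_knob.
- weight_b_knob (a point): Balance weight, one of two: bare steel plug, round, 49 mm wide, 40 mm high plus rod and knob, sunk 14 mm below the bucket's rim, no bores. 0.28 kg. Foot 33 mm wide, widening upwards; any yaw. Grip it by its upright black knob (18 mm wide, 24 mm high, on a 10 mm rod). Point: knob's centre, 82 mm above the underside; z up its axis. Twin: weight_a_knob.
- mat: Ribbed grey draining mat, 112 x 112 x 3 mm, fixed flat on the bench between the vortex mixer and the thermo-shaker, empty at the start: the free spot, an insert stands on it. Origin: centre of its underside; x, y along its sides. The mixer between mat and rotor is 124 mm high.
- flask_center (a point): Small empty conical glass flask, 50 mm wide, 85 mm high, standing about 105 mm behind the mat's centre; leave it alone. Point: half-way up it, 42 mm above its base.
- bottle_center (a point): White screw-cap bottle with a blue cap, 56 mm wide, 106 mm high, standing behind the vortex mixer; leave it alone. Point: half-way up it, 53 mm above its base.

How it is judged:
By the outcome, as a careful person would: the job done as asked, in the order asked, and still so for the second after the job is handed in, with the robot touching nothing.
It also fails if it takes over 96 s, if anything falls off the work surface, if the arm or the gripper's body presses on something with over 40 N, if the wrist force passes 120 N, or if a joint passes its speed limit or range.

## Working session

There is one attempt and no reset: what is moved stays moved. The work goes in short steps, Python scripts to look and compute and a tool call to move; the robot and the scene stay as the last step left them, time stands still between calls to the robot, and variables do not carry over. Pictures are saved under pics/ and viewed, at most 14 in all, crops included, and the job is handed in when it is done.

Besides the shell and the picture viewer there is one more tool, called after "Call:" as name(argument=value, ...), one argument or row to a line, values as JSON. arm_command: Moves the arm, as the interface text tells. Its arguments: {"type":"object","properties":{"targets":{"type":"array","items":{"type":"array","items":{"type":"number"}}}},"required":["targets"]}

```bash
mkdir -p pics; ls
cat > h.py <<'E'
from cell import env
import numpy as np, cv2
def ray(c,u,v):
    f=240/np.tan(np.radians(c["vertical_fov"])/2); T=np.array(c["world_from_camera"])
    d=T[:3,:3]@np.array([(u-c["cx"])/f,(v-c["cy"])/f,1]); return T[:3,3],d
def onz(c,u,v,z):
    o,d=ray(c,u,v); return (o+d*(z-o[2])/d[2]).round(1)
def proj(c,p):
    f=240/np.tan(np.radians(c["vertical_fov"])/2); T=np.linalg.inv(np.array(c["world_from_camera"]))
    q=T[:3,:3]@np.array(p)+T[:3,3]; return np.array([c["cx"]+f*q[0]/q[2],c["cy"]+f*q[1]/q[2]])
def snap(n,fn):
    c=env.read_camera(n); cv2.imwrite("pics/"+fn,c["frame"][:,:,::-1]); return c
E
python3 - <<'E'
from h import *
for n in("top","scene"):
    c=snap(n,n+"0.png"); print(n,c["vertical_fov"],c["cx"],c["cy"],np.round(c["world_from_camera"],3).tolist())
s=env.state(); print(s)
E
```

```text
pics
top 43.065128034510714 318.52260515509175 241.51686992557626 [[0.022, -0.992, 0.128, 364.498], [-0.999, -0.018, 0.028, 102.86], [-0.025, -0.129, -0.991, 1324.298], [0.0, 0.0, 0.0, 1.0]]
scene 51.66537298646705 315.68357716447446 239.88235425563593 [[0.82, -0.305, 0.483, 71.83], [-0.572, -0.464, 0.677, -525.158], [0.018, -0.831, -0.555, 642.789], [0.0, 0.0, 0.0, 1.0]]
{'t': 0.1, 'joints': array([ 1.22737775e+00,  4.91474387e-01,  1.55936297e+00, -1.86524073e-06,
        1.09171924e+00, -1.05614400e-01]), 'qvel': array([-0.00021244, -0.0007673 , -0.00068603, -0.00070675,  0.00126485,
        0.00114208]), 'tau': array([ 2.25111682e-03, -6.13621688e+01, -2.58602607e+01,  6.94162538e-02,
        4.70193231e-02, -7.43667442e-05]), 'eef_pos': array([147.14748477, 607.21737771, 214.14444963]), 'tcp_rot': array([-3.14063391e+00, -9.99716672e-05,  2.90378928e+00]), 'ft_force': array([-0.28752437, -0.36284028, -0.20146881]), 'moment': array([ 0.02933788,  0.01177336, -0.04411034]), 'grip_force': 0.0, 'opening': 1.0001315113519587}
```

View pics/top0.png

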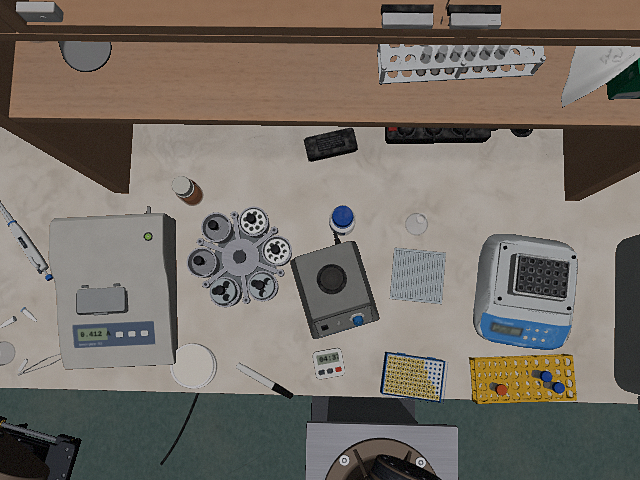

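View pics/scene0.png

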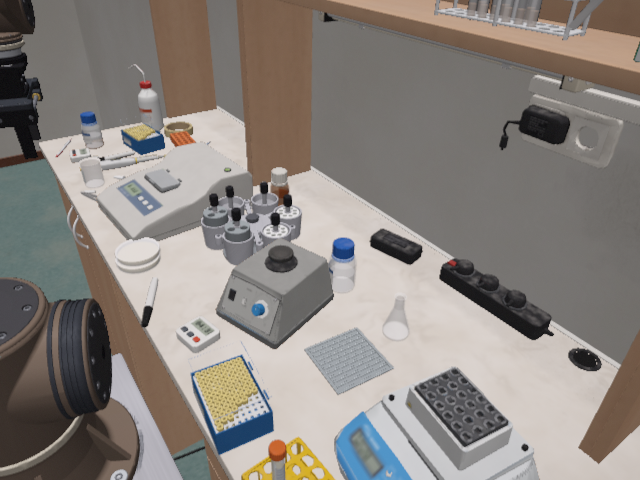

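The top view shows the rotor hub at about (240,257). The inserts are at (254,220) and (277,250) short, (262,287) and (225,291) apparently tall, and (203,262) and (216,227) apparently weights. The mat is at (418,275). I'll zoom in to confirm.

Run:
```python
import cv2,numpy as np
a=cv2.imread("pics/top0.png")[195:315,175:305]; b=cv2.imread("pics/scene0.png")[170:275,190:320]
a=cv2.resize(a,(400,369),interpolation=cv2.INTER_CUBIC);b=cv2.resize(b,(400,323),interpolation=cv2.INTER_CUBIC)
o=np.zeros((369,800,3),np.uint8);o[:,:400]=a;o[:323,400:]=b;cv2.imwrite("pics/z0.png",o)
```

```text
(no output)
```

View pics/z0.png

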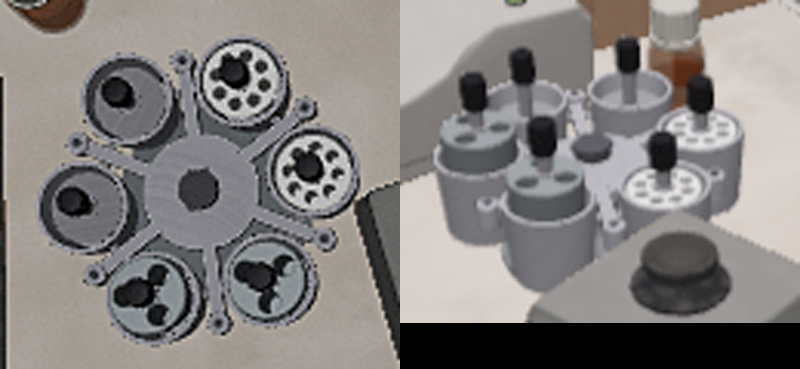

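The zoom confirms the order around the rotor: short (254,220), short (277,250), tall (262,287), tall (225,291), weight (203,262), weight (216,227). Next I'll measure the knobs and the mat.

```bash
cat >> h.py <<'E'
def blobs(c,box,thr=70,amin=25):
    x0,y0,x1,y1=box; g=c["frame"][y0:y1,x0:x1].max(2); m=(g<thr).astype(np.uint8)
    n,l,s,ce=cv2.connectedComponentsWithStats(m,connectivity=4)
    return [(ce[i][0]+x0,ce[i][1]+y0,s[i].tolist()) for i in range(1,n) if s[i,4]>=amin]
E
python3 - <<'E'
from h import *
s=env.read_camera("scene"); t=env.read_camera("top")
def pr(c,g,z):
    for b in blobs(c,g,60,15): print(np.round(b[:2],1),b[2],onz(c,b[0],b[1],z))
print("scene@118");pr(s,(195,170,315,245),118)
print("top@118");pr(t,(180,200,300,305),118)
print("hub",onz(t,239.5,257,91),onz(s,190+591/3.077-130,170+147/3.077,91))
# mat corners
h=t["frame"][235:315,380:455].astype(int)
m=((h[:,:,2]-h[:,:,0])>2).astype(np.uint8); m=cv2.morphologyEx(m,5 and cv2.MORPH_OPEN,np.ones((3,3)))
ct=max(cv2.findContours(m,0,2)[0],key=cv2.contourArea); r=cv2.minAreaRect(ct); print("mat",r)
print(onz(t,r[0][0]+380,r[0][1]+235,3),[onz(t,*(p+[380,235]),3).tolist() for p in cv2.boxPoints(r)])
print("bench edge",onz(t,300,392,0),"flask",onz(t,417,224,0),"bottle",onz(t,343,218,106), "shelf?",onz(t,300,125,0))
E
```

```text
scene@118
[263.8 187.9] [66, 13, 7, 11, 71] [551.7 351.5 118. ]
[229.5 191.4] [31, 16, 8, 12, 75] [479.5 378.4 118. ]
[213.7 199.8] [15, 24, 9, 13, 90] [434.  362.5 118. ]
[287.  200.4] [88, 25, 9, 12, 91] [564.5 274.2 118. ]
[235.9 214.1] [36, 38, 10, 13, 102] [446.2 282.8 118. ]
[275.  218.9] [76, 43, 9, 13, 95] [503.5 222.4 118. ]
top@118
[250.7 217.5] [64, 12, 13, 12, 100] [566.6 274.6 118. ]
[220.3 216.3] [33, 14, 15, 8, 29] [568.  336.2 118. ]
[212.8 224.9] [28, 20, 11, 10, 86] [550.3 350.5 118. ]
[266.5 228.3] [83, 21, 6, 13, 24] [545.3 242.  118. ]
[204.3 229.5] [23, 24, 5, 13, 28] [540.5 367.4 118. ]
[227.3 236.4] [35, 24, 20, 20, 78] [527.4 320.3 118. ]
[258.3 235.7] [73, 33, 11, 5, 27] [529.9 257.8 118. ]
[273.  238.8] [86, 37, 16, 7, 26] [524.2 228.2 118. ]
[274.1 248.2] [87, 41, 13, 13, 96] [505.4 225.2 118. ]
[202.1 249.6] [18, 49, 10, 2, 16] [499.8 369.9 118. ]
[240.6 252.9] [55, 50, 11, 10, 33] [494.5 292.1 118. ]
[198.6 260.3] [13, 56, 12, 10, 87] [478.  376.1 118. ]
[216.5 266.4] [32, 56, 8, 19, 59] [466.5 339.6 118. ]
[295.5 273.4] [111, 58, 9, 36, 146] [455.5 181.2 118. ]
[191.5 267.2] [8, 59, 12, 16, 48] [463.9 389.6 118. ]
[259.6 285. ] [71, 78, 19, 19, 154] [431.1 251.8 118. ]
[220.3 288.5] [32, 81, 18, 14, 136] [422.5 329.9 118. ]
[239.1 296.1] [55, 87, 7, 17, 30] [408.4 291.9 118. ]
[234.6 295. ] [51, 89, 6, 12, 23] [410.3 300.9 118. ]
[225.7 296.8] [43, 94, 7, 7, 35] [406.3 318.6 118. ]
hub [489.  298.4  91. ] [487.1 291.7  91. ]
mat ((37.54917907714844, 40.459014892578125), (51.876976013183594, 51.69590377807617), 5.194429397583008)
[465.1 -76.3   3. ] [[413.3, -15.8, 3.0], [525.4, -25.2, 3.0], [517.3, -137.3, 3.0], [405.6, -126.7, 3.0]]
bench edge [211.9 172.4   0. ] flask [578.4 -75.4   0. ] bottle [571.   88.4 106. ] shelf? [799.6 187.5   0. ]
```

```bash
cat >> h.py <<'E'
C=np.array([491.6,300.5]); MAT=(465.,-76.)
def slot(k,r=78): a=np.radians(-20-60*k); return C+r*np.array([np.cos(a),np.sin(a)])
def plan(wps):
    "wps: (x,y,z,angle of tool y deg or None,fingers,step mm); prints calls of 5 rows from the measured pose"
    s=env.state(); p=np.array(s["eef_pos"]); y=np.degrees(s["tcp_rot"][2])
    print("now",round(s["t"],1),p.round(1),"y-ang",round(y-90,1),"open",round(s["opening"],3),"grip",round(s["grip_force"],1),"F",np.round(s["ft_force"],1),"j6",round(s["joints"][5],2))
    seq=[]; q,yy=p,y
    for x,yw,z,a,f,st in wps:
        t=np.array([x,yw,z]); ya=yy if a is None else yy+((a+90-yy+180)%360-180)
        n=max(1,int(np.ceil(max(np.linalg.norm(t-q)/st,abs(ya-yy)/8.4))))
        seq+=[(q+(t-q)*i/n,yy+(ya-yy)*i/n,f) for i in range(1,n+1)]; q,yy=t,ya
    b,by=p,y
    for i in range(0,len(seq),5):
        r=np.radians(by); tx=np.array([np.cos(r),np.sin(r),0]); ty=np.array([np.sin(r),-np.cos(r),0]); rows=[]
        for t,ya,f in seq[i:i+5]:
            d=t-b; rows.append([round(float(v),1) for v in(d@tx,d@ty,-d[2],by-ya)]+[f])
        print(rows); b,by,_=seq[min(i+4,len(seq)-1)]
E
python3 - <<'E'
from h import *
print([slot(k).round(1).tolist() for k in range(6)])
x,y=slot(0); plan([(x,y,190,-20,.45,45)])
E
```

```text
[[564.9, 273.8], [505.1, 223.7], [431.8, 250.4], [418.3, 327.2], [478.1, 377.3], [551.4, 350.6]]
now 0.2 [147.1 607.3 214.3] y-ang 76.4 open 1.002 grip 0.0 F [-0.5 -0.8  0.4] j6 -0.11
[[-40.4, -18.8, 2.0, 8.0, 0.45], [-80.8, -37.6, 4.1, 16.1, 0.45], [-121.1, -56.4, 6.1, 24.1, 0.45], [-161.5, -75.2, 8.1, 32.1, 0.45], [-201.9, -94.0, 10.1, 40.2, 0.45]]
[[-43.0, 11.7, 2.0, 8.0, 0.45], [-86.0, 23.3, 4.1, 16.1, 0.45], [-129.0, 35.0, 6.1, 24.1, 0.45], [-172.0, 46.7, 8.1, 32.1, 0.45], [-214.9, 58.3, 10.1, 40.2, 0.45]]
[[-25.3, 36.6, 2.0, 8.0, 0.45], [-50.7, 73.3, 4.1, 16.1, 0.45]]
```

Call:
arm_command(
  targets=[
    [-40, -19, 2, 8, 0.45],
    [-81, -38, 4, 16, 0.45],
    [-121, -56, 6, 24, 0.45],
    [-162, -75, 8, 32, 0.45],
    [-202, -94, 10, 40, 0.45],
  ],
)

```text
t: 0.7
eef_pos: [322.6, 467.2, 204.6]
tcp_rot: [3.142, -0.0, 2.2]
ft_force: [0.9, 0.8, -0.3]
opening: 0.637
grip_force: 0.0
```

Call:
arm_command(
  targets=[
    [-43, 12, 2, 8, 0.45],
    [-86, 23, 4, 16, 0.45],
    [-129, 35, 6, 24, 0.45],
    [-172, 47, 8, 32, 0.45],
    [-215, 58, 10, 40, 0.45],
  ],
)

```text
t: 1.2
eef_pos: [496.9, 328.4, 194.5]
tcp_rot: [-3.142, -0.0, 1.502]
ft_force: [0.4, 1.5, 0.1]
opening: 0.453
grip_force: 0.0
```

Call:
arm_command(
  targets=[
    [-25, 37, 2, 8, 0.45],
    [-51, 73, 4, 16, 0.45],
    [-51, 73, 4, 16, 0.45],
    [-51, 73, 4, 16, 0.45],
  ],
)

```text
t: 1.6
eef_pos: [565.5, 273.5, 190.1]
tcp_rot: [-3.141, 0.0, 1.227]
ft_force: [0.4, 0.6, -0.4]
opening: 0.452
grip_force: 0.0
```

Run:
```python
from h import *
x,y=slot(0); plan([(x,y,190,-20,.45,45),(x,y,99,-20,.45,30),(x,y,98,-20,.0,30)])
c=snap("scene","s1.png"); f=c["frame"][120:270,180:380]; cv2.imwrite("pics/s1.png",cv2.resize(f,(800,600),interpolation=cv2.INTER_CUBIC)[:,:,::-1])
print(proj(c,(x,y,116)))
```

```text
now 1.6 [565.5 273.5 190.1] y-ang -19.7 open 0.452 grip 0.0 F [ 0.4  0.6 -0.4] j6 0.69
[[0.1, -0.7, 0.1, 0.3, 0.45], [0.1, -0.7, 22.9, 0.3, 0.45], [0.1, -0.7, 45.6, 0.3, 0.45], [0.1, -0.7, 68.4, 0.3, 0.45], [0.1, -0.7, 91.1, 0.3, 0.45]]
[[0.0, 0.0, 1.0, 0.0, 0.0]]
[287.21020072 201.26124701]
```

View pics/s1.png

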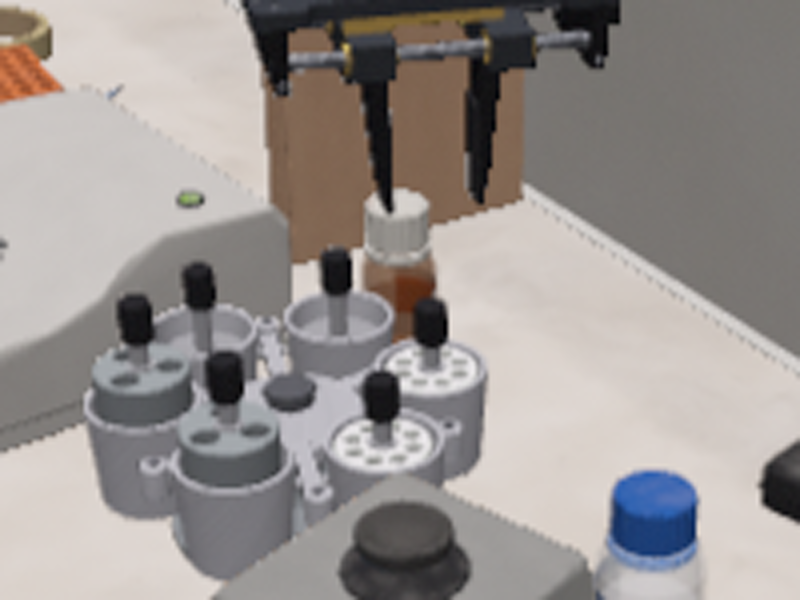

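The open fingers are centred over S1's knob, both near crop column 430, with the knob at (430,320). I'll go down, grip and lift a little.

Call:
arm_command(
  targets=[
    [0, -0.5, 23, 0, 0.45],
    [0, -0.5, 46, 0, 0.45],
    [0, -0.5, 69, 0, 0.45],
    [0, -0.5, 91, 0, 0.45],
    [0, -0.5, 92, 0, 0.45],
  ],
)

```text
t: 2.15
eef_pos: [562.6, 275.2, 96.5]
tcp_rot: [-3.138, 0.003, 1.231]
ft_force: [-0.1, -1.2, 0.8]
opening: 0.448
grip_force: 0.0
```

Call:
arm_command(
  targets=[
    [0, 0, 0, 0, 0],
    [0, 0, 0, 0, 0],
    [0, 0, 0, 0, 0],
    [0, 0, 0, 0, 0],
  ],
)

```text
t: 2.55
eef_pos: [565.0, 274.6, 99.6]
tcp_rot: [3.14, -0.001, 1.229]
ft_force: [0.5, -0.3, 4.3]
opening: 0.18
grip_force: 30.0
```

Call:
arm_command(
  targets=[
    [0, 0, -15, 0, 0],
    [0, 0, -35, 0, 0],
    [0, 0, -60, 0, 0],
    [0, 0, -85, 0, 0],
    [0, 0, -110, 0, 0],
  ],
)

```text
t: 3.05
eef_pos: [564.6, 274.3, 210.0]
tcp_rot: [3.141, -0.0, 1.228]
ft_force: [-0.3, 0.8, -0.7]
opening: 0.186
grip_force: 30.0
```

Run:
```python
from h import *
x,y=slot(0); plan([(x,y,225,None,0,30),(*MAT,225,-20,0,40)])
```

```text
now 3.0 [564.6 274.3 210. ] y-ang -19.6 open 0.186 grip 30.0 F [-0.3  0.8 -0.7] j6 0.69
[[-0.4, 0.4, -15.0, 0.0, 0], [-36.7, 2.8, -15.0, 0.0, 0], [-73.0, 5.1, -15.0, 0.1, 0], [-109.3, 7.5, -15.0, 0.1, 0], [-145.6, 9.8, -15.0, 0.1, 0]]
[[-36.3, 2.4, -0.0, 0.0, 0], [-72.6, 4.9, -0.0, 0.1, 0], [-108.9, 7.3, -0.0, 0.1, 0], [-145.2, 9.7, -0.0, 0.1, 0], [-181.5, 12.2, -0.0, 0.2, 0]]
[[-36.3, 2.6, -0.0, 0.0, 0]]
```

Call:
arm_command(
  targets=[
    [0, 0, -15, 0, 0],
    [-30, 3, -15, 0, 0],
    [-70, 5, -15, 0, 0],
    [-108, 7, -15, 0, 0],
    [-146, 10, -15, 0, 0],
  ],
)

```text
t: 3.55
eef_pos: [524.4, 132.3, 224.0]
tcp_rot: [3.141, -0.0, 1.229]
ft_force: [0.9, -0.2, -0.7]
opening: 0.186
grip_force: 30.0
```

Call:
arm_command(
  targets=[
    [-36, 2, 0, 0, 0],
    [-73, 5, 0, 0, 0],
    [-109, 7, 0, 0, 0],
    [-145, 10, 0, 0, 0],
    [-181, 12, 0, 0, 0],
  ],
)

```text
t: 4.05
eef_pos: [475.1, -42.3, 224.1]
tcp_rot: [3.141, -0.0, 1.228]
ft_force: [0.8, -0.9, -1.1]
opening: 0.182
grip_force: 30.0
```

Call:
arm_command(
  targets=[
    [-25, 2, 0, 0, 0],
    [-36, 3, 0, 0, 0],
    [-36, 3, 0, 0, 0],
    [-36, 3, 0, 0, 0],
  ],
)

```text
t: 4.45
eef_pos: [466.6, -75.3, 223.7]
tcp_rot: [3.141, -0.0, 1.228]
ft_force: [-0.2, 1.0, -0.8]
opening: 0.18
grip_force: 30.0
```

Call:
arm_command(
  targets=[
    [0, 0, 30, 0, 0],
    [0, 0, 70, 0, 0],
    [0, 0, 110, 0, 0],
    [0, 0, 135, 0, 0],
    [0, 0, 145, 0, 0],
  ],
)

```text
t: 4.95
eef_pos: [465.8, -74.5, 76.6]
tcp_rot: [-3.138, -0.0, 1.23]
ft_force: [-0.2, 0.9, -2.2]
opening: 0.181
grip_force: 30.0
```

Call:
arm_command(
  targets=[
    [0, 0, 3, 0, 0],
    [0, 0, 6, 0, 0],
    [0, 0, 9, 0, 0],
    [0, 0, 9, 0, 0],
    [0, 0, 9, 0, 0],
  ],
)

```text
t: 5.45
eef_pos: [466.6, -75.9, 70.2]
tcp_rot: [3.141, -0.0, 1.228]
ft_force: [-0.6, 0.7, -0.9]
opening: 0.182
grip_force: 30.0
```

Run:
```python
from h import *
plan([(*MAT,66,None,0,30)])
c=snap("scene","s2.png"); cv2.imwrite("pics/s2.png",cv2.resize(c["frame"][220:420,250:500],(750,600),interpolation=cv2.INTER_CUBIC)[:,:,::-1])
```

```text
now 5.5 [466.6 -75.9  70.2] y-ang -19.6 open 0.182 grip 30.0 F [-0.6  0.7 -0.9] j6 0.04
[[-0.6, -1.5, 4.2, 0.0, 0]]
```

View pics/s2.png

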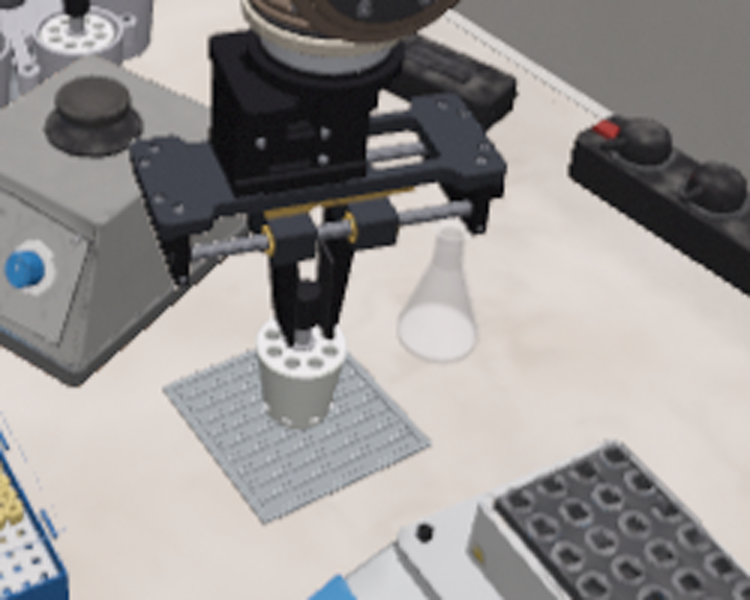

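S1 hangs upright over the mat's centre, at crop (300,390), and the flask at (437,300) is untouched. I'll set it down.

Call:
arm_command(
  targets=[
    [0, 0, 2, 0, 0],
    [0, 0, 3.5, 0, 0],
    [0, 0, 4.5, 0, 0],
    [0, 0, 4.5, 0, 0],
  ],
)

```text
t: 5.9
eef_pos: [467.0, -76.1, 66.4]
tcp_rot: [3.139, -0.0, 1.228]
ft_force: [-2.8, 0.2, 20.9]
opening: 0.182
grip_force: 30.0
```

Call:
arm_command(
  targets=[
    [0, 0, 0, 0, 0.45],
    [0, 0, 0, 0, 0.45],
    [0, 0, 0, 0, 0.45],
  ],
)

```text
t: 6.2
eef_pos: [466.4, -75.9, 65.0]
tcp_rot: [-3.141, -0.0, 1.228]
ft_force: [0.4, -0.5, 0.4]
opening: 0.379
grip_force: 0.0
```

Call:
arm_command(
  targets=[
    [0, 0, -10, 0, 0.45],
    [0, 0, -30, 0, 0.45],
    [0, 0, -70, 0, 0.45],
    [0, 0, -110, 0, 0.45],
    [0, 0, -150, 0, 0.45],
  ],
)

```text
t: 6.7
eef_pos: [466.0, -75.7, 217.3]
tcp_rot: [-3.141, -0.0, 1.228]
ft_force: [0.7, 0.2, 0.7]
opening: 0.45
grip_force: 0.0
```

Run:
```python
from h import *
s=env.read_camera("scene")
for b in blobs(s,(195,170,315,245),60,25): print(np.round(b[:2],1),b[2],onz(s,b[0],b[1],118),onz(s,b[0],b[1],138))
x,y=slot(2); plan([(x,y,200,40,.45,45),(x,y,119,40,.45,25)])
```

```text
[263.8 187.9] [66, 13, 7, 11, 71] [551.7 351.5 118. ] [533.4 318.1 138. ]
[305.9 210.6] [98, 15, 22, 45, 373] [574.5 216.  118. ] [555.4 187.7 138. ]
[229.5 191.4] [31, 16, 8, 12, 75] [479.5 378.4 118. ] [464.  343.9 138. ]
[213.7 199.6] [15, 24, 9, 13, 88] [434.3 363.  118. ] [420.5 329.2 138. ]
[235.9 214.1] [37, 38, 9, 13, 101] [446.2 282.7 118. ] [432.  251.9 138. ]
[275.1 218.9] [76, 43, 9, 13, 95] [503.6 222.5 118. ] [487.1 194.  138. ]
now 6.8 [468.1 -76.3 223. ] y-ang -19.6 open 0.451 grip 0.0 F [ 0.3 -1.   5.1] j6 0.04
[[36.9, -18.0, 2.9, -7.5, 0.45], [73.9, -35.9, 5.7, -14.9, 0.45], [110.8, -53.9, 8.6, -22.4, 0.45], [147.8, -71.9, 11.5, -29.8, 0.45], [184.7, -89.9, 14.4, -37.3, 0.45]]
[[40.3, 8.1, 2.9, -7.5, 0.45], [80.6, 16.1, 5.7, -14.9, 0.45], [120.8, 24.2, 8.6, -22.4, 0.45], [120.8, 24.2, 28.9, -22.4, 0.45], [120.8, 24.2, 49.1, -22.4, 0.45]]
[[0.0, 0.0, 20.2, 0.0, 0.45], [0.0, 0.0, 40.5, 0.0, 0.45]]
```

Call:
arm_command(
  targets=[
    [37, -18, 0, -7.5, 0.45],
    [74, -36, 0, -15, 0.45],
    [111, -54, 0, -22.5, 0.45],
    [148, -72, 0, -30, 0.45],
    [185, -90, 0, -37.5, 0.45],
  ],
)

```text
t: 7.25
eef_pos: [443.2, 130.2, 215.6]
tcp_rot: [3.141, 0.0, 1.888]
ft_force: [1.0, -0.3, 0.0]
opening: 0.448
grip_force: 0.0
```

Call:
arm_command(
  targets=[
    [40, 8, 3, -7.5, 0.45],
    [80, 16, 6, -15, 0.45],
    [121, 24, 9, -22, 0.45],
    [121, 24, 12, -22, 0.45],
    [121, 24, 12, -22, 0.45],
  ],
)

```text
t: 7.75
eef_pos: [428.8, 251.5, 202.9]
tcp_rot: [-3.141, -0.0, 2.268]
ft_force: [0.7, 0.0, -0.3]
opening: 0.456
grip_force: 0.0
```

Run:
```python
from h import *
x,y=slot(2); plan([(x,y,121,40,.45,25)])
```

```text
now 7.8 [428.8 251.5 202.9] y-ang 39.9 open 0.456 grip 0.0 F [ 0.7  0.  -0.3] j6 -0.3
[[-0.7, 0.4, 20.5, -0.0, 0.45], [-1.4, 0.8, 40.9, -0.0, 0.45], [-2.1, 1.2, 61.4, -0.0, 0.45], [-2.8, 1.6, 81.9, -0.1, 0.45]]
```

Call:
arm_command(
  targets=[
    [-2.5, 1.5, 20, 0, 0.45],
    [-2.5, 1.5, 42, 0, 0.45],
    [-2.5, 1.5, 64, 0, 0.45],
    [-2.5, 1.5, 82, 0, 0.45],
    [-2.5, 1.5, 82, 0, 0.45],
  ],
)

```text
t: 8.25
eef_pos: [431.7, 248.5, 119.8]
tcp_rot: [-3.138, -0.001, 2.264]
ft_force: [-0.2, -0.0, -0.0]
opening: 0.45
grip_force: 0.0
```

Call:
arm_command(
  targets=[
    [0, 0, 0, 0, 0.45],
    [0, 0, 0, 0, 0],
    [0, 0, 0, 0, 0],
    [0, 0, 0, 0, 0],
    [0, 0, 0, 0, 0],
  ],
)

```text
t: 8.75
eef_pos: [432.3, 250.2, 121.6]
tcp_rot: [3.141, 0.0, 2.267]
ft_force: [-0.6, 0.1, 4.3]
opening: 0.178
grip_force: 30.0
```

Call:
arm_command(
  targets=[
    [0, 0, -12, 0, 0],
    [0, 0, -32, 0, 0],
    [0, 0, -57, 0, 0],
    [0, 0, -82, 0, 0],
    [0, 0, -105, 0, 0],
  ],
)

```text
t: 9.25
eef_pos: [432.0, 250.2, 228.1]
tcp_rot: [3.141, 0.0, 2.267]
ft_force: [-0.0, 0.0, -1.0]
opening: 0.184
grip_force: 30.0
```

Call:
arm_command(
  targets=[
    [0, 0, 0, 0, 0],
    [0, 0, 0, 0, 0],
  ],
)

```text
t: 9.45
eef_pos: [432.0, 250.1, 226.4]
tcp_rot: [3.141, 0.0, 2.267]
ft_force: [-0.2, -0.2, -1.2]
opening: 0.182
grip_force: 30.0
```

Run:
```python
from h import *
x,y=slot(0); plan([(x,y,225,-20,0,30)])
```

```text
now 9.4 [432.  250.1 226.4] y-ang 39.9 open 0.182 grip 30.0 F [-0.2 -0.2 -1.2] j6 -0.3
[[-8.4, 14.7, 0.2, 7.5, 0], [-16.8, 29.3, 0.3, 15.0, 0], [-25.1, 44.0, 0.5, 22.5, 0], [-33.5, 58.6, 0.7, 29.9, 0], [-41.9, 73.3, 0.9, 37.4, 0]]
[[2.2, 16.7, 0.2, 7.5, 0], [4.5, 33.5, 0.3, 15.0, 0], [6.7, 50.2, 0.5, 22.5, 0]]
```

Call:
arm_command(
  targets=[
    [-8, 15, 0, 7.5, 0],
    [-17, 29, 0, 15, 0],
    [-25, 44, 0, 22.5, 0],
    [-33.5, 58.5, 0, 30, 0],
    [-42, 73.5, 0, 37.5, 0],
  ],
)

```text
t: 9.95
eef_pos: [515.6, 265.0, 224.6]
tcp_rot: [-3.139, 0.001, 1.607]
ft_force: [0.6, -1.1, -1.6]
opening: 0.182
grip_force: 30.0
```

Call:
arm_command(
  targets=[
    [2, 16, 0, 7.5, 0],
    [4, 33, 0, 15, 0],
    [6.5, 50, 0, 22.5, 0],
    [6.5, 50, 0, 22.5, 0],
    [6.5, 50, 0, 22.5, 0],
  ],
)

```text
t: 10.45
eef_pos: [564.4, 273.4, 224.7]
tcp_rot: [-3.14, 0.002, 1.223]
ft_force: [-0.9, -0.2, -2.2]
opening: 0.188
grip_force: 30.0
```

Run:
```python
from h import *
x,y=slot(0); plan([(x,y+.3,160,-20,0,20),(x,y+.3,124,-20,0,12)])
```

```text
now 10.4 [564.4 273.4 224.7] y-ang -19.9 open 0.188 grip 30.0 F [-0.9 -0.2 -2.2] j6 0.69
[[0.2, 0.0, 16.2, 0.0, 0], [0.4, 0.1, 32.3, 0.0, 0], [0.6, 0.1, 48.5, 0.1, 0], [0.9, 0.2, 64.7, 0.1, 0], [0.9, 0.2, 76.7, 0.1, 0]]
[[0.0, 0.0, 12.0, 0.0, 0], [0.0, 0.0, 24.0, 0.0, 0]]
```

Call:
arm_command(
  targets=[
    [0.5, 0, 16, 0, 0],
    [0.5, 0, 32, 0, 0],
    [0.5, 0, 48, 0, 0],
    [0.5, 0, 64, 0, 0],
    [0.5, 0, 76, 0, 0],
  ],
)

```text
t: 10.95
eef_pos: [564.2, 273.9, 149.0]
tcp_rot: [-3.14, 0.001, 1.223]
ft_force: [0.6, 0.3, -0.2]
opening: 0.18
grip_force: 30.0
```

Call:
arm_command(
  targets=[
    [0, 0, 9, 0, 0],
    [0, 0, 18, 0, 0],
    [0, 0, 24, 0, 0],
    [0, 0, 26, 0, 0],
    [0, 0, 26, 0, 0],
  ],
)

```text
t: 11.45
eef_pos: [565.4, 274.1, 124.1]
tcp_rot: [-3.142, -0.0, 1.22]
ft_force: [-0.9, -0.5, -0.3]
opening: 0.185
grip_force: 30.0
```

Run:
```python
from h import *
x,y=slot(0); plan([(x,y+.3,121,-20,0,20)])
```

```text
now 11.4 [565.4 274.1 124.1] y-ang -20.1 open 0.185 grip 30.0 F [-0.9 -0.5 -0.3] j6 0.7
[[-0.2, -0.5, 3.1, -0.1, 0]]
```

Call:
arm_command(
  targets=[
    [0, 0, 2, 0, 0],
    [0, 0, 3, 0, 0],
    [0, 0, 3, 0, 0],
  ],
)

```text
t: 11.75
eef_pos: [565.6, 274.2, 121.6]
tcp_rot: [3.141, -0.001, 1.22]
ft_force: [0.2, -0.0, 2.5]
opening: 0.182
grip_force: 30.0
```

Call:
arm_command(
  targets=[
    [0, 0, 0, 0, 0.45],
    [0, 0, 0, 0, 0.45],
    [0, 0, 0, 0, 0.45],
    [0, 0, 0, 0, 0.45],
  ],
)

```text
t: 12.15
eef_pos: [565.4, 274.1, 121.1]
tcp_rot: [-3.142, -0.0, 1.22]
ft_force: [-0.1, 0.1, 0.1]
opening: 0.433
grip_force: 0.0
```

Call:
arm_command(
  targets=[
    [0, 0, -10, 0, 0.45],
    [0, 0, -30, 0, 0.45],
    [0, 0, -60, 0, 0.45],
    [0, 0, -80, 0, 0.45],
    [0, 0, -80, 0, 0.45],
  ],
)

```text
t: 12.65
eef_pos: [566.4, 274.6, 204.7]
tcp_rot: [3.137, -0.004, 1.22]
ft_force: [0.0, 0.4, -0.0]
opening: 0.448
grip_force: 0.0
```

Run:
```python
from h import *
x,y=slot(4); plan([(x,y,190,100,.45,40)])
s=env.read_camera("top"); cv2.imwrite("pics/z1.png",cv2.resize(env.read_camera("scene")["frame"][150:270,180:340],(800,600),interpolation=cv2.INTER_CUBIC)[:,:,::-1])
```

```text
now 12.7 [566.4 274.6 204.7] y-ang -20.1 open 0.448 grip 0.0 F [ 0.   0.4 -0. ] j6 0.7
[[4.4, -7.9, 1.0, -8.0, 0.45], [8.8, -15.8, 2.0, -16.0, 0.45], [13.2, -23.7, 2.9, -24.0, 0.45], [17.6, -31.6, 3.9, -32.0, 0.45], [22.0, -39.4, 4.9, -40.0, 0.45]]
[[8.4, -3.2, 1.0, -8.0, 0.45], [16.9, -6.4, 2.0, -16.0, 0.45], [25.3, -9.6, 2.9, -24.0, 0.45], [33.8, -12.8, 3.9, -32.0, 0.45], [42.2, -16.0, 4.9, -40.0, 0.45]]
[[8.5, 3.0, 1.0, -8.0, 0.45], [17.1, 6.0, 2.0, -16.0, 0.45], [25.6, 8.9, 2.9, -24.0, 0.45], [34.1, 11.9, 3.9, -32.0, 0.45], [42.6, 14.9, 4.9, -40.0, 0.45]]
```

View pics/z1.png

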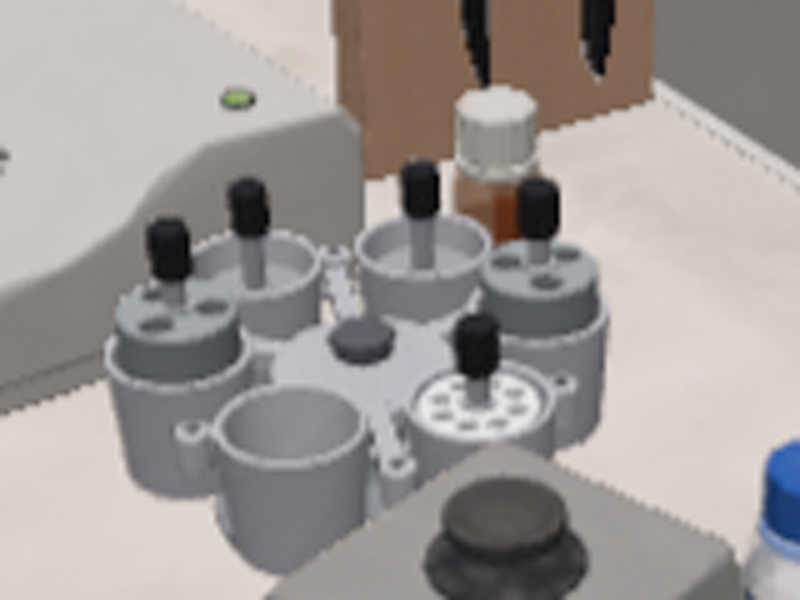

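T1 sits home and upright in slot 0, at (540,290), opposite T2 at (175,300). Slot 2 is empty, at (290,430). Next is W1.

Call:
arm_command(
  targets=[
    [4, -8, 0, -8, 0.45],
    [9, -16, 0, -16, 0.45],
    [13, -24, 0, -24, 0.45],
    [18, -32, 0, -32, 0.45],
    [22, -39, 0, -40, 0.45],
  ],
)

```text
t: 13.25
eef_pos: [535.6, 308.3, 199.7]
tcp_rot: [-3.139, 0.0, 1.923]
ft_force: [1.3, -0.6, -0.1]
opening: 0.453
grip_force: 0.0
```

Call:
arm_command(
  targets=[
    [8, -3, 1, -8, 0.45],
    [17, -6, 2, -16, 0.45],
    [25, -10, 3, -24, 0.45],
    [34, -13, 4, -32, 0.45],
    [42, -16, 5, -40, 0.45],
  ],
)

```text
t: 13.75
eef_pos: [506.3, 342.3, 194.7]
tcp_rot: [-3.14, -0.001, 2.622]
ft_force: [-0.6, -0.3, -0.2]
opening: 0.452
grip_force: 0.0
```

Call:
arm_command(
  targets=[
    [8.5, 3, 1, -8, 0.45],
    [17, 6, 2, -16, 0.45],
    [25.5, 9, 3, -24, 0.45],
    [34, 12, 4, -32, 0.45],
    [42.5, 15, 5, -40, 0.45],
  ],
)

```text
t: 14.25
eef_pos: [477.1, 376.5, 189.7]
tcp_rot: [-3.141, -0.002, -2.963]
ft_force: [0.5, 0.5, 0.1]
opening: 0.451
grip_force: 0.0
```

Call:
arm_command(
  targets=[
    [0, 0, 0, 0, 0.45],
    [0, 0, 0, 0, 0.45],
  ],
)

```text
t: 14.45
eef_pos: [477.6, 376.3, 190.4]
tcp_rot: [-3.141, -0.001, -2.973]
ft_force: [-0.1, -0.4, -0.3]
opening: 0.451
grip_force: 0.0
```

Run:
```python
from h import *
x,y=slot(4); plan([(x,y,100,100,.45,25)])
```

```text
now 14.4 [477.6 376.3 190.4] y-ang -260.3 open 0.451 grip 0.0 F [-0.1 -0.4 -0.3] j6 -1.18
[[-0.1, 0.2, 22.6, -0.1, 0.45], [-0.3, 0.4, 45.2, -0.2, 0.45], [-0.4, 0.7, 67.8, -0.2, 0.45], [-0.6, 0.9, 90.4, -0.3, 0.45]]
```

Call:
arm_command(
  targets=[
    [0, 0.5, 22, 0, 0.45],
    [0, 0.5, 45, 0, 0.45],
    [0, 0.5, 68, 0, 0.45],
    [-0.5, 1, 88, 0, 0.45],
    [-0.5, 1, 90, 0, 0.45],
  ],
)

```text
t: 14.95
eef_pos: [477.5, 376.6, 98.7]
tcp_rot: [-3.14, -0.004, -2.973]
ft_force: [-0.3, -0.2, 0.8]
opening: 0.449
grip_force: 0.0
```

Call:
arm_command(
  targets=[
    [0, 0, 0, 0, 0.45],
    [0, 0, 0, 0, 0],
    [0, 0, 0, 0, 0],
    [0, 0, 0, 0, 0],
    [0, 0, 0, 0, 0],
  ],
)

```text
t: 15.45
eef_pos: [478.3, 377.8, 101.7]
tcp_rot: [3.141, 0.001, -2.969]
ft_force: [-0.0, 1.0, 3.1]
opening: 0.181
grip_force: 30.0
```

Call:
arm_command(
  targets=[
    [0, 0, -10, 0, 0],
    [0, 0, -28, 0, 0],
    [0, 0, -52, 0, 0],
    [0, 0, -78, 0, 0],
    [0, 0, -105, 0, 0],
  ],
)

```text
t: 15.95
eef_pos: [477.8, 377.4, 207.5]
tcp_rot: [-3.141, -0.001, -2.969]
ft_force: [-0.0, -0.2, -2.0]
opening: 0.183
grip_force: 30.0
```

Call:
arm_command(
  targets=[
    [0, 0, -15, 0, 0],
    [0, 0, -15, 0, 0],
    [0, 0, -15, 0, 0],
  ],
)

```text
t: 16.25
eef_pos: [477.8, 377.4, 220.9]
tcp_rot: [-3.141, -0.0, -2.969]
ft_force: [0.2, -0.2, -3.1]
opening: 0.184
grip_force: 30.0
```

Run:
```python
from h import *
x,y=slot(2); plan([(x,y,220,40,0,30)])
```

```text
now 16.2 [477.8 377.4 220.9] y-ang -260.1 open 0.184 grip 30.0 F [ 0.2 -0.2 -3.1] j6 -1.18
[[8.4, -14.7, 0.1, 7.5, 0], [16.8, -29.3, 0.2, 15.0, 0], [25.1, -44.0, 0.3, 22.5, 0], [33.5, -58.6, 0.4, 29.9, 0], [41.9, -73.3, 0.5, 37.4, 0]]
[[-2.3, -16.7, 0.1, 7.5, 0], [-4.5, -33.5, 0.2, 15.0, 0], [-6.8, -50.2, 0.3, 22.5, 0]]
```

Call:
arm_command(
  targets=[
    [8, -15, 0, 7.5, 0],
    [17, -29, 0, 15, 0],
    [25, -44, 0, 22.5, 0],
    [33.5, -58.5, 0, 30, 0],
    [42, -73.5, 0, 37.5, 0],
  ],
)

```text
t: 16.75
eef_pos: [448.5, 297.2, 219.8]
tcp_rot: [-3.14, -0.001, 2.654]
ft_force: [0.1, 0.1, -2.5]
opening: 0.179
grip_force: 30.0
```

Call:
arm_command(
  targets=[
    [-2.5, -16, 0, 7.5, 0],
    [-4.5, -33, 0, 15, 0],
    [-7, -50, 0, 22.5, 0],
    [-7, -50, 0, 22.5, 0],
    [-7, -50, 0, 22.5, 0],
  ],
)

```text
t: 17.25
eef_pos: [432.3, 250.5, 220.6]
tcp_rot: [-3.141, -0.0, 2.269]
ft_force: [0.1, -0.1, -3.4]
opening: 0.186
grip_force: 30.0
```

Run:
```python
from h import *
x,y=slot(2); plan([(x+.3,y,140,40,0,20),(x+.3,y,104,40,0,9)])
```

```text
now 17.2 [432.3 250.5 220.6] y-ang 40.0 open 0.186 grip 30.0 F [ 0.1 -0.1 -3.4] j6 -0.31
[[0.0, -0.0, 16.1, 0.0, 0], [0.0, -0.1, 32.2, 0.0, 0], [0.0, -0.1, 48.4, 0.0, 0], [0.0, -0.2, 64.5, 0.0, 0], [0.1, -0.2, 80.6, 0.0, 0]]
[[0.0, 0.0, 9.0, 0.0, 0], [0.0, 0.0, 18.0, 0.0, 0], [0.0, 0.0, 27.0, 0.0, 0], [0.0, 0.0, 36.0, 0.0, 0]]
```

Now down into slot 2, release and rise. Contact should come at z ≈ 101.5.

Call:
arm_command(
  targets=[
    [0, 0, 16, 0, 0],
    [0, 0, 32, 0, 0],
    [0, 0, 48, 0, 0],
    [0, 0, 64, 0, 0],
    [0, 0, 80, 0, 0],
  ],
)

```text
t: 17.75
eef_pos: [432.5, 251.2, 140.0]
tcp_rot: [-3.141, -0.0, 2.27]
ft_force: [0.2, -0.0, -1.9]
opening: 0.181
grip_force: 30.0
```

Call:
arm_command(
  targets=[
    [0, 0, 9, 0, 0],
    [0, 0, 18, 0, 0],
    [0, 0, 27, 0, 0],
    [0, 0, 36, 0, 0],
    [0, 0, 36, 0, 0],
  ],
)

```text
t: 18.25
eef_pos: [432.2, 250.5, 104.2]
tcp_rot: [-3.141, -0.001, 2.267]
ft_force: [0.5, 0.3, -3.0]
opening: 0.181
grip_force: 30.0
```

Call:
arm_command(
  targets=[
    [0, 0, 2, 0, 0],
    [0, 0, 3.5, 0, 0],
    [0, 0, 3.5, 0, 0],
  ],
)

```text
t: 18.55
eef_pos: [432.5, 250.6, 101.8]
tcp_rot: [3.141, 0.0, 2.267]
ft_force: [-0.5, 2.8, -4.1]
opening: 0.183
grip_force: 30.0
```

Run:
```python
from h import *
plan([(*MAT,200,None,0.45,45)])
```

```text
now 18.6 [432.5 250.6 101.8] y-ang 39.9 open 0.183 grip 30.0 F [-0.5  2.8 -4.1] j6 -0.3
[[-33.9, -23.1, -12.3, 0.0, 0.45], [-67.9, -46.1, -24.5, 0.0, 0.45], [-101.8, -69.2, -36.8, 0.0, 0.45], [-135.7, -92.2, -49.1, 0.0, 0.45], [-169.7, -115.3, -61.4, 0.0, 0.45]]
[[-33.9, -23.1, -12.3, 0.0, 0.45], [-67.9, -46.1, -24.5, 0.0, 0.45], [-101.8, -69.2, -36.8, 0.0, 0.45]]
```

Call:
arm_command(
  targets=[
    [0, 0, 1, 0, 0],
    [0, 0, 1, 0, 0.45],
    [0, 0, 1, 0, 0.45],
    [0, 0, 1, 0, 0.45],
    [0, 0, 1, 0, 0.45],
  ],
)

```text
t: 19.05
eef_pos: [432.4, 250.4, 100.7]
tcp_rot: [3.141, 0.0, 2.267]
ft_force: [-0.9, -0.1, -0.4]
opening: 0.428
grip_force: 0.0
```

Call:
arm_command(
  targets=[
    [0, 0, -10, 0, 0.45],
    [0, 0, -30, 0, 0.45],
    [0, 0, -60, 0, 0.45],
    [0, 0, -90, 0, 0.45],
    [0, 0, -105, 0, 0.45],
  ],
)

```text
t: 19.55
eef_pos: [432.8, 250.7, 208.7]
tcp_rot: [3.138, 0.001, 2.267]
ft_force: [-0.0, 0.2, -0.8]
opening: 0.447
grip_force: 0.0
```

Call:
arm_command(
  targets=[
    [-34, -23, 0, 0, 0.45],
    [-68, -46, 0, 0, 0.45],
    [-102, -69, 0, 0, 0.45],
    [-136, -92, 0, 0, 0.45],
    [-170, -115, 0, 0, 0.45],
  ],
)

```text
t: 20.05
eef_pos: [453.0, 44.7, 206.4]
tcp_rot: [3.141, 0.001, 2.267]
ft_force: [0.6, -0.0, -1.2]
opening: 0.451
grip_force: 0.0
```

Call:
arm_command(
  targets=[
    [-34, -23, 0, 0, 0.45],
    [-68, -46, 0, 0, 0.45],
    [-102, -69, 0, 0, 0.45],
    [-102, -69, 0, 0, 0.45],
    [-102, -69, 0, 0, 0.45],
  ],
)

```text
t: 20.55
eef_pos: [465.3, -76.8, 206.0]
tcp_rot: [3.141, -0.0, 2.265]
ft_force: [0.2, 0.4, 0.2]
opening: 0.449
grip_force: 0.0
```

Run:
```python
from h import *
plan([(466.4,-75.9,100,None,0.45,30),(466.4,-75.9,66,None,0.45,30)])
c=env.read_camera("scene"); cv2.imwrite("pics/z2.png",cv2.resize(c["frame"][150:400,190:440],(600,600),interpolation=cv2.INTER_CUBIC)[:,:,::-1])
```

```text
now 20.6 [465.3 -76.8 206. ] y-ang 39.8 open 0.449 grip 0.0 F [0.2 0.4 0.2] j6 -1.0
[[0.0, 0.4, 26.5, 0.0, 0.45], [0.0, 0.7, 53.0, 0.0, 0.45], [0.0, 1.1, 79.5, 0.0, 0.45], [0.0, 1.4, 106.0, 0.0, 0.45], [0.0, 1.4, 123.0, 0.0, 0.45]]
[[0.0, 0.0, 17.0, 0.0, 0.45]]
```

View pics/z2.png

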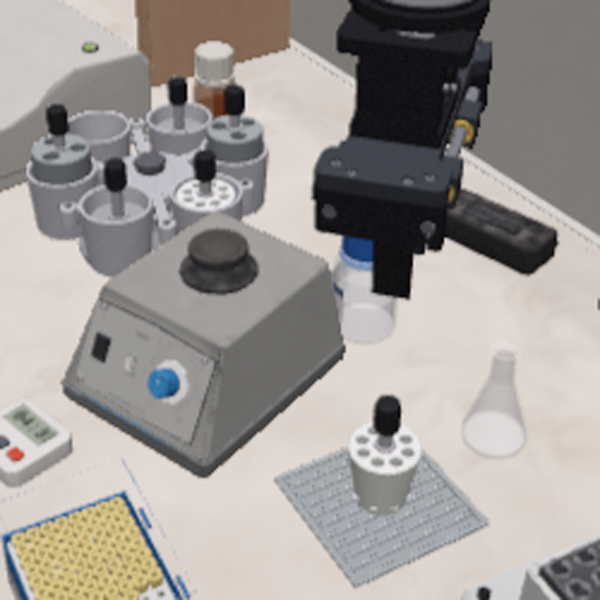

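W1 is home in slot 2, at (117,215). S1 stands upright on the mat with its knob at crop (387,417), and the flask and bottle are in place. I'll check the knob's position, then grip.

Run:
```python
from h import *
c=env.read_camera("scene")
for b in blobs(c,(340,305,366,340),60,25): print(b,onz(c,b[0],b[1],83))
```

```text
(np.float64(351.0281690140845), np.float64(323.15492957746477), [6, 10, 11, 17, 142]) [467.7 -75.   83. ]
```

Call:
arm_command(
  targets=[
    [0, 0.5, 26, 0, 0.45],
    [0, 1, 53, 0, 0.45],
    [0, 1, 79, 0, 0.45],
    [0, 1, 79, 0, 0.45],
  ],
)

```text
t: 21.05
eef_pos: [465.0, -74.0, 124.6]
tcp_rot: [-3.139, -0.004, 2.269]
ft_force: [-0.3, -0.5, 0.4]
opening: 0.447
grip_force: 0.0
```

Call:
arm_command(
  targets=[
    [0, 0, 20, 0, 0.45],
    [0, 0, 40, 0, 0.45],
    [0, 0, 58, 0, 0.45],
    [0, 0, 60, 0, 0.45],
    [0, 0, 60, 0, 0.45],
  ],
)

```text
t: 21.55
eef_pos: [466.7, -75.2, 67.5]
tcp_rot: [3.141, 0.0, 2.268]
ft_force: [-0.6, -0.6, -0.7]
opening: 0.451
grip_force: 0.0
```

Call:
arm_command(
  targets=[
    [0, 0, 0, 0, 0.45],
    [0, 0, 0, 0, 0],
    [0, 0, 0, 0, 0],
    [0, 0, 0, 0, 0],
    [0, 0, 0, 0, 0],
  ],
)

```text
t: 22.05
eef_pos: [466.4, -75.6, 66.8]
tcp_rot: [3.141, 0.0, 2.267]
ft_force: [-0.3, 0.4, -0.5]
opening: 0.183
grip_force: 30.0
```

Call:
arm_command(
  targets=[
    [0, 0, -15, 0, 0],
    [0, 0, -45, 0, 0],
    [0, 0, -85, 0, 0],
    [0, 0, -125, 0, 0],
    [0, 0, -160, 0, 0],
  ],
)

```text
t: 22.55
eef_pos: [466.1, -75.6, 228.5]
tcp_rot: [3.141, 0.0, 2.267]
ft_force: [0.5, -0.0, -0.9]
opening: 0.184
grip_force: 30.0
```

Call:
arm_command(
  targets=[
    [0, 0, 0, 0, 0],
    [0, 0, 0, 0, 0],
  ],
)

```text
t: 22.75
eef_pos: [466.1, -75.6, 226.7]
tcp_rot: [3.141, 0.001, 2.267]
ft_force: [-0.2, -0.2, -1.9]
opening: 0.181
grip_force: 30.0
```

Run:
```python
from h import *
x,y=slot(4); plan([(x,y,226,100,0,40)])
```

```text
now 22.8 [466.1 -75.6 226.7] y-ang 39.9 open 0.181 grip 30.0 F [-0.2 -0.2 -1.9] j6 -1.0
[[28.3, 25.0, 0.1, -5.0, 0], [56.7, 49.9, 0.1, -10.0, 0], [85.0, 74.9, 0.2, -15.0, 0], [113.3, 99.8, 0.2, -20.0, 0], [141.6, 124.8, 0.3, -25.1, 0]]
[[15.1, 34.6, 0.1, -5.0, 0], [30.2, 69.2, 0.1, -10.0, 0], [45.3, 103.8, 0.2, -15.0, 0], [60.4, 138.4, 0.2, -20.0, 0], [75.5, 173.0, 0.3, -25.1, 0]]
[[-1.0, 37.7, 0.1, -5.0, 0], [-2.0, 75.5, 0.1, -10.0, 0]]
```

Call:
arm_command(
  targets=[
    [28, 25, 0, -5, 0],
    [57, 50, 0, -10, 0],
    [85, 75, 0, -15, 0],
    [113, 100, 0, -20, 0],
    [142, 125, 0, -25, 0],
  ],
)

```text
t: 23.25
eef_pos: [470.4, 114.9, 224.9]
tcp_rot: [-3.14, -0.003, 2.706]
ft_force: [0.4, 0.2, -0.9]
opening: 0.182
grip_force: 30.0
```

Call:
arm_command(
  targets=[
    [15, 35, 0, -5, 0],
    [30, 69, 0, -10, 0],
    [45, 104, 0, -15, 0],
    [60, 138, 0, -20, 0],
    [75, 173, 0, -25, 0],
  ],
)

```text
t: 23.75
eef_pos: [475.9, 303.3, 224.6]
tcp_rot: [-3.14, -0.003, -3.14]
ft_force: [0.6, 0.3, -1.1]
opening: 0.184
grip_force: 30.0
```

Call:
arm_command(
  targets=[
    [-1, 37, 0, -5, 0],
    [-2, 75, 0, -10, 0],
    [-2, 75, 0, -10, 0],
    [-2, 75, 0, -10, 0],
    [-2, 75, 0, -10, 0],
  ],
)

```text
t: 24.25
eef_pos: [478.6, 376.0, 225.5]
tcp_rot: [-3.141, -0.002, -2.971]
ft_force: [-0.3, 0.4, -0.7]
opening: 0.185
grip_force: 30.0
```

Run:
```python
from h import *
x,y=slot(4); plan([(x,y,140,100,0,20),(x,y,102,100,0,9)])
```

```text
now 24.2 [478.6 376.  225.5] y-ang -260.2 open 0.185 grip 30.0 F [-0.3  0.4 -0.7] j6 -1.18
[[0.1, 0.3, 17.1, -0.0, 0], [0.1, 0.6, 34.2, -0.1, 0], [0.2, 0.8, 51.3, -0.1, 0], [0.3, 1.1, 68.4, -0.2, 0], [0.3, 1.4, 85.5, -0.2, 0]]
[[0.0, 0.0, 7.6, 0.0, 0], [0.0, 0.0, 15.2, 0.0, 0], [0.0, 0.0, 22.8, 0.0, 0], [0.0, 0.0, 30.4, 0.0, 0], [0.0, 0.0, 38.0, 0.0, 0]]
```

Home for S1 should now be z ≈ 99.7.

Call:
arm_command(
  targets=[
    [0, 0.5, 17, 0, 0],
    [0, 1, 34, 0, 0],
    [0, 1, 51, 0, 0],
    [0, 1, 68, 0, 0],
    [0, 1, 85, 0, 0],
  ],
)

```text
t: 24.75
eef_pos: [478.9, 376.6, 140.9]
tcp_rot: [-3.142, -0.0, -2.972]
ft_force: [1.0, 0.3, -1.2]
opening: 0.182
grip_force: 30.0
```

Call:
arm_command(
  targets=[
    [0, 0, 8, 0, 0],
    [0, 0, 16, 0, 0],
    [0, 0, 24, 0, 0],
    [0, 0, 32, 0, 0],
    [0, 0, 38, 0, 0],
  ],
)

```text
t: 25.25
eef_pos: [478.7, 377.9, 103.2]
tcp_rot: [3.142, 0.0, -2.969]
ft_force: [1.3, -0.2, -1.0]
opening: 0.183
grip_force: 30.0
```

Call:
arm_command(
  targets=[
    [0, 0, 2, 0, 0],
    [0, 0, 3.5, 0, 0],
    [0, 0, 3.5, 0, 0],
  ],
)

```text
t: 25.55
eef_pos: [478.8, 378.0, 100.2]
tcp_rot: [3.141, 0.0, -2.969]
ft_force: [0.0, 0.2, -1.5]
opening: 0.184
grip_force: 30.0
```

Call:
arm_command(
  targets=[
    [0, 0, 1, 0, 0],
    [0, 0, 1, 0, 0.45],
    [0, 0, 1, 0, 0.45],
    [0, 0, 1, 0, 0.45],
    [0, 0, 1, 0, 0.45],
  ],
)

```text
t: 26.05
eef_pos: [478.7, 378.0, 99.2]
tcp_rot: [3.142, 0.0, -2.969]
ft_force: [0.1, 0.2, 0.7]
opening: 0.433
grip_force: 0.0
```

Call:
arm_command(
  targets=[
    [0, 0, -10, 0, 0.45],
    [0, 0, -30, 0, 0.45],
    [0, 0, -60, 0, 0.45],
    [0, 0, -100, 0, 0.45],
    [0, 0, -140, 0, 0.45],
  ],
)

```text
t: 26.55
eef_pos: [478.5, 377.8, 241.2]
tcp_rot: [-3.142, -0.0, -2.969]
ft_force: [0.5, -0.1, 0.8]
opening: 0.45
grip_force: 0.0
```

Call:
arm_command(
  targets=[
    [0, 0, -40, 0, 0.45],
    [0, 0, -60, 0, 0.45],
    [0, 0, -60, 0, 0.45],
  ],
)

```text
t: 26.85
eef_pos: [479.3, 378.3, 303.2]
tcp_rot: [3.139, 0.006, -2.969]
ft_force: [-0.2, 0.3, -0.4]
opening: 0.449
grip_force: 0.0
```

Run:
```python
from h import *
c=env.read_camera("scene"); cv2.imwrite("pics/z3.png",cv2.resize(c["frame"][140:365,180:480],(800,600),interpolation=cv2.INTER_CUBIC)[:,:,::-1])
for b in blobs(c,(195,170,315,245),60,25): print(np.round(b[:2],1),b[2],onz(c,b[0],b[1],116),onz(c,b[0],b[1],138))
```

```text
[263.8 187.9] [66, 13, 7, 11, 71] [553.5 354.9 116. ] [533.4 318.1 138. ]
[287.  191.5] [88, 16, 9, 12, 93] [588.2 311.8 116. ] [566.6 276.9 138. ]
[229.1 192.1] [31, 17, 8, 12, 74] [479.  379.2 116. ] [462.  341.4 138. ]
[213.7 199.8] [15, 24, 9, 13, 90] [435.4 365.9 116. ] [420.2 328.7 138. ]
[275.1 218.7] [76, 43, 9, 13, 98] [505.6 225.8 116. ] [487.5 194.5 138. ]
[237.6 222.8] [39, 47, 9, 13, 97] [434.8 253.5 116. ] [419.6 221.  138. ]
```

View pics/z3.png

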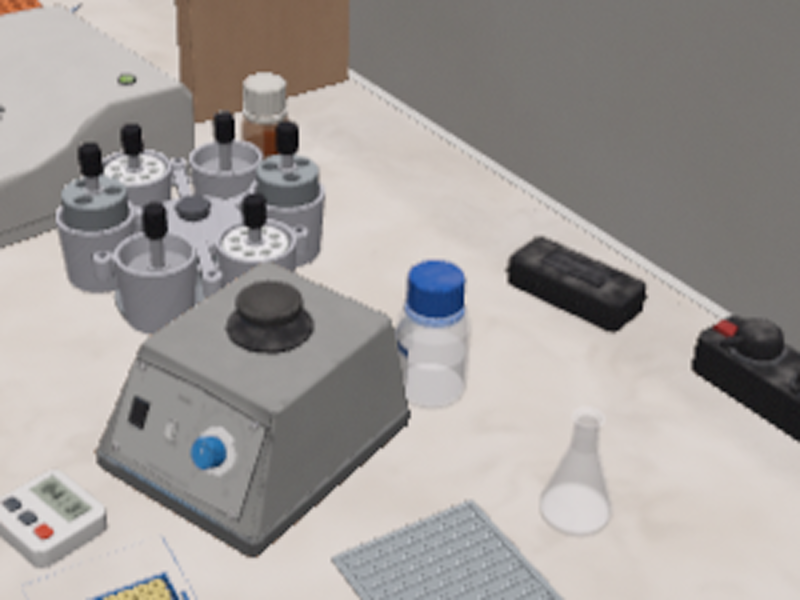

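All six inserts are home and upright. Tall (92,190) faces tall (288,180), short (133,165) faces short (255,235), and weight (155,260) faces weight (224,150). The mat is empty, and the flask (577,480) and bottle (435,340) are in place.

```bash
python3 -c "
from cell import env; print(env.job_done())"
```

```text
the job is handed in; nothing more can be done
None
```

The job is handed in at about 27 s: all six inserts stand home and upright in their own buckets, each facing its twin, one short adapter having been parked on the mat along the way, with the flask and bottle untouched.

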